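Turn the moisture cassette vent side up

ROBOT

A 6-joint arm with a two-finger parallel gripper is mounted at the origin on the work surface. World frame = base frame: x ahead of the robot, y to its left, z up, the work surface at z = 0. Lengths are in m, angles in degrees, forces in N, time in s.
With the tool pointing down it reaches from about 0.375 to 0.9 m from the base axis. Payload 3.1 kg.
Tool frame: the origin (TCP) lies on the front face of the gripper's body, between the roots of the fingers; the fingertips stand 70 mm ahead of it and the grasp point (between the pads) lies 51 mm ahead of it (bot.tip_extent is the distance from the TCP to the fingertips, in m); z points along the fingers, x is the direction in which the jaws open and shut, and the axes are right-handed (so a half turn about z gives the same grasp; the last joint's range is limited). The gripper opens to 87 mm and grips with 3 to 60 N. Pads are 19 mm wide; open, the fingers measure 117 mm over their backs; the gripper's body (75 mm by 190 mm) begins 51 mm behind the grasp point.
Start: joints at [-76.862, 30.224, 82.088, -0, 67.689, -10.227], TCP at [0.248, -0.574, 0.292] pointing down, gripper open.
Joint ranges: [-176.69, 176.69], [-43.24, 126.21], [12.49, 139.97], [-82, 262], [0, 151.66], [-163.58, 163.58]. Speed limits (degrees/s): [159.86, 159.86, 180, 180, 180, 180].

INTERFACE

Orientations are given as a 3x3 rotation matrix whose columns are the frame's x, y, z axes.
In Python, from rig import bot, viewer, ticket gives the robot as it stands. The module is installed in compiled form; this text tells all that it offers.
- The arm moves only by the tool arm_command, never from a script. Its argument "targets" is a list of rows, each an object with "rot": the turn, a rotation vector about the tool's x, y, z in degrees, a list of three; "offset": the shift along the tool's x, y, z in cm, a list of three; "gripper": the closure, from 0 (fully open) to 1 (shut). A call has 1 to 8 rows; each row is the pose to reach, as a shift and turn from the pose commanded when the call began, along the tool's axes at that moment; what a row does not reach only later rows make up. A row lasts 1/10 s, in which the tool goes at most 50 mm and 8.59 degrees, less where a joint would pass 70% of its speed; a pose out of reach is approached as far as the arm can. A call with a gripper value outside its range is refused whole. The fingers move at their own pace and stop on an object; the grip force is fixed at half the most. Time passes only in rows, so rows that repeat a pose let the fingers close. It gives the time, the measured TCP pose, the force and the opening at its end, in the units of the state.
- bot.read_state(): the state, without advancing time (a new reading comes with each control period).
- viewer.capture(name): name is "side" or "top" or "wrist"; returns a dict with "frame" (420x560x3 uint8, red, green, blue), "fx", "fy", "cx", "cy" (pixels), "view" (4x4, takes a point from world to camera coordinates). Camera axes: x right, y down, z forward; pixel columns grow to the right and rows downward; lengths in m; the calibration is good to about 2 mm. The wrist camera is an equidistant fisheye: a pixel r from the principal point sees the ray r / f radians off the axis. A picture is of the moment at which its call begins. There is no depth.
- ticket.hand_in(): hands the job in, once; it reports no verdict.
The state is a dict: "time_s": time; "joint_positions": joint angles; "qvel": joint speeds; "tau": joint torques, N m; "position": TCP position; "tcp_rot": TCP orientation; "force": force on the tool from outside, world axes, zero at the start; "moment": the same for the moment, N m; "opening": opening from 0.0 (shut) to 1.0 (fully open).
Only numpy, scipy, OpenCV 4.12 (cv2) and the standard library are available. Lean on these libraries where they do the work, as an engineer would, in place of code of your own. Each camera call takes 0.05 s, during which the arm holds its last target. There are 200 camera calls.

TASK

The flat moisture cassette was left lying vent side down on the slim carton, so it cannot breathe. Turn it over and lay it vent side up on the wire riser, flat, centred and lengthwise along the riser, then let go; the slotted sorter is there to stand it in if you need to change your grip. Do not move or topple the lantern, the canister, the tin or the small cardboard box.

Things in the scene. Friction and masses are not known exactly. Their poses are not given: they have to be found in the camera images.
- cassette_center (a point): centre of the loose moisture cassette: a flat white plastic box, 60 mm wide (its x axis), 110 mm long (its y axis), 16 mm thick (its z axis), about 160 g, rounded edges. Its +z face is the plain smooth back; its -z face is the vent face, with nine dark cross slots. It starts flat on the carton, vent face (-z) down, back up, roughly lengthwise along the carton, and overhangs the carton by about 13 mm on each long side
- carton: slim cardboard carton fixed to the bench, 34 mm wide (x), 120 mm long (y), 60 mm high; origin at the centre of its underside on the bench, z up; the cassette starts on its top
- sorter_slot (a point): middle of the floor of the middle slot of a small dark steel sorter fixed to the bench, 8 mm above it; z up. The slot is 22 mm wide (y), between walls 3 mm thick, 36 mm long (x) and 47 mm high above the slot floor, open at both x ends: a cassette standing on its 60 mm end overhangs by 12 mm at each. Leaves it leaning up to 0.13 rad. The sorter need not be used
- sorter: the same sorter; origin at the centre of its underside, z up; 36 x 78 mm above a thin 90 x 100 x 3 mm foot plate; its two outer slots, centred 24.5 mm off along y and -y, hold fixed cards 34 mm long (x) whose tops are up to 66 mm above the bench
- riser_top (a point): middle of the top of the black wire riser, a narrow raised grid fixed to the bench: top 36 mm wide (x), 112 mm long (y), 60 mm above the bench; z up. The cassette is to lie on it with its length along y (either way round), overhanging 12 mm on each long side
- lantern: bystander: round black lantern with clear middle, 72 mm diameter, 130 mm high; origin at the centre of its foot, loose
- canister: bystander: round white canister with a stepped grey lid, 72 mm diameter, 120 mm high; origin at the centre of its foot, loose
- tin: bystander: low round metal tin, 68 mm diameter, 42 mm high; origin at the centre of its foot, loose
- bulb_box: bystander: small cardboard box 50 x 50 mm, 55 mm high; origin at the centre of its foot, loose
Not all that is in view belongs to the job. Of the things shaped like the part that bears cassette_center, the white one is meant. What is shaped like the part that bears riser_top but pink or red is not meant.

How it is judged:
By the outcome, as a careful person would: the job done as asked, in the order asked, and still so for the second after the job is handed in, with the robot touching nothing.
It also fails if it takes over 58 s, if anything falls off the work surface, if the arm or the gripper's body presses on something with over 40 N, if the wrist force passes 120 N, or if a joint passes its speed limit or range.

## Working session

There is one attempt and no reset: what is moved stays moved. The work goes in short steps, Python scripts to look and compute and a tool call to move; the robot and the scene stay as the last step left them, time stands still between calls to the robot, and variables do not carry over. Pictures are saved under pics/ and viewed, about 8 in all and at most 12, crops included, and the job is handed in when it is done.

Besides the shell and the picture viewer there is one more tool, called after ">>>" as name(argument=value, ...), one argument or row to a line, values as JSON. arm_command: Moves the arm, as the interface text tells. Its arguments: {"type":"object","properties":{"targets":{"type":"array"}},"required":["targets"]}

```bash
mkdir -p pics; python3 - <<'E'
from rig import bot, viewer
import cv2, json
for n in ("top","side","wrist"):
    d=viewer.capture(n); cv2.imwrite(f"pics/{n}0.png",d["frame"][:,:,::-1])
    print(n,d["fx"],d["fy"],d["cx"],d["cy"]); print(d["view"])
s=bot.read_state(); print(s)
E
```

```text
top 493.49066137340986 493.49066137340986 286.118838631948 211.55221725669873
[[-0.01246892 -0.99987039  0.01018429  0.01662129]
 [-0.99707805  0.01166515 -0.07549364  0.55118234]
 [ 0.07536505 -0.01109586 -0.99709427  1.10132274]
 [ 0.          0.          0.          1.        ]]
side 423.74359383051507 423.74359383051507 287.8830958895429 211.0023734339946
[[-0.95599387 -0.29262013  0.02119409  0.52056268]
 [-0.17405755  0.50752781 -0.84387173  0.15897789]
 [ 0.23617726 -0.81042518 -0.53612622  0.96951873]
 [ 0.          0.          0.          1.        ]]
wrist 325.19226210127806 325.19226210127806 281.3590217155386 209.9836595721346
[[ 0.39615585 -0.91818087 -0.00210408 -0.62484235]
 [-0.88256043 -0.38141726  0.27496902 -0.03460347]
 [-0.25327383 -0.10707361 -0.96145078  0.39107067]
 [ 0.          0.          0.          1.        ]]
{'time_s': 0.15, 'joint_positions': array([-7.68622890e+01,  3.02666851e+01,  8.21380530e+01,  1.05623120e-03,
        6.76882229e+01, -1.02285450e+01]), 'qvel': array([-0.11312344, -0.0991567 , -0.22381119,  0.02672573,  0.06540357,
        0.05000777]), 'tau': array([-6.83880899e-05, -4.40434599e+01, -1.76841545e+01,  6.33875909e-02,
        5.52795071e-02, -9.45064835e-05]), 'position': array([ 0.24779888, -0.57331069,  0.29150498]), 'tcp_rot': array([[ 3.96600597e-01, -9.17991200e-01, -3.52167688e-04],
       [-9.17989884e-01, -3.96600636e-01,  1.58388461e-03],
       [-1.59366206e-03, -3.04883205e-04, -9.99998684e-01]]), 'force': array([-0.82686758, -1.18662431,  0.37330201]), 'moment': array([ 0.08909389, -0.00249504, -0.00244389]), 'opening': 1.0030565584168925}
```

View pics/top0.png

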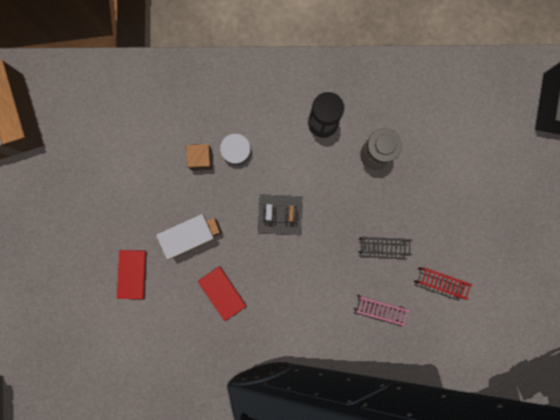

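View pics/side0.png

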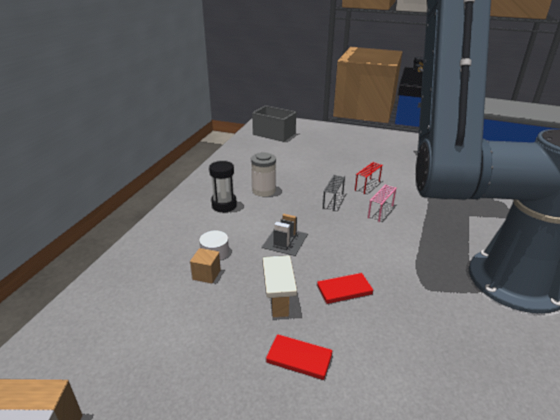

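Candidates in the top view:
- **Cassette:** white at (187,237), chosen. Red at (132,274) and (222,293), rejected.
- **Riser:** black at (385,247), chosen. Red at (443,283) and pink at (381,310), rejected.

The lantern is at (325,113), the canister at (383,147), the tin at (235,150), the bulb box at (199,156) and the sorter at (280,215).

```bash
cat > h.py <<'E'
import numpy as np, cv2
from rig import bot, viewer
def cast(d,px,z):
    px=np.atleast_2d(px).astype(float); R=d["view"][:3,:3]; c=-R.T@d["view"][:3,3]
    v=np.c_[(px[:,0]-d["cx"])/d["fx"],(px[:,1]-d["cy"])/d["fy"],np.ones(len(px))]@R
    return c+v*((z-c[2])/v[:,2])[:,None]
def proj(d,P):
    q=np.atleast_2d(P)@d["view"][:3,:3].T+d["view"][:3,3]
    return np.c_[q[:,0]/q[:,2]*d["fx"]+d["cx"],q[:,1]/q[:,2]*d["fy"]+d["cy"]]
def rect(d,mask,z):
    cs,_=cv2.findContours(mask.astype(np.uint8),0,2); c=max(cs,key=cv2.contourArea)
    P=cast(d,c[:,0,:],z)[:,:2]
    (cx,cy),(w,h),a=cv2.minAreaRect((P*1000).astype(np.float32))
    if w<h: w,h,a=h,w,a+90     # a: world azimuth of the long side
    return np.array([cx,cy])/1000,(w,h),(a+90)%180-90
E
python3 - <<'E'
from h import *
d=viewer.capture("top"); f=d["frame"].astype(int); mn,mx=f.min(2),f.max(2)
def box(m,x0,y0,x1,y1):
    o=np.zeros_like(m); o[y0:y1,x0:x1]=m[y0:y1,x0:x1]; return o
print("cassette",rect(d,box((mn>130),145,205,225,270),.076))
hsv=cv2.cvtColor(d["frame"],cv2.COLOR_RGB2HSV)
m=box((mx<62),350,230,420,265); m=cv2.morphologyEx(m.astype(np.uint8),3,np.ones((9,9)))
print("riser",rect(d,m,.06))
m=box((mx<72),250,188,310,242); m=cv2.morphologyEx(m.astype(np.uint8),3,np.ones((9,9)))
print("sorter",rect(d,m,.003))
for n,p,z in [("lantern",(327,106),.13),("canister",(385,143),.12),("tin",(235,149),.042),("bulb",(200,154),.055)]: print(n,cast(d,p,z)[0].round(3))
m=box((f[...,0]-f[...,2]>40),205,210,225,245); ys,xs=np.nonzero(m); print("carton end px",xs.max(),ys[xs==xs.max()], cast(d,np.c_[xs,ys][xs.argmax()],.06))
cr=[cv2.resize(d["frame"][a:b,c:e],(400,400),interpolation=2) for a,b,c,e in [(200,280,145,225),(205,285,345,425)]]
cv2.imwrite("pics/crop1.png",np.hstack(cr)[:,:,::-1])
E
```

```text
cassette (array([0.49688675, 0.23095973]), (108.75459289550781, 58.43560028076172), -66.14294242858887)
riser (array([ 0.45876505, -0.1516114 ]), (7.85754919052124, 3.88045597076416), -64.38819694519043)
sorter (array([0.53568622, 0.02404406]), (83.0924072265625, 64.71098327636719), 89.3375244140625)
lantern [ 0.763 -0.077  0.13 ]
canister [ 0.686 -0.198  0.12 ]
tin [0.692 0.123 0.042]
bulb [0.679 0.2   0.055]
carton end px 218 [229 230 231 232] [[0.51188718 0.15971366 0.06      ]]
```

View pics/crop1.png

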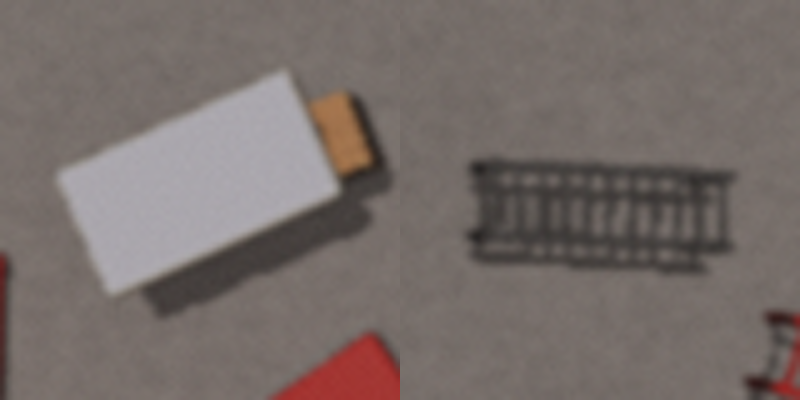

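Both choices hold up: the crop shows a plain white cassette with the carton end sticking out to the right, and the black riser running nearly along y. I'll grip the cassette from its free left end with the tool horizontal, so a half roll turns it over. First I'm moving clear to collect kinematic data.

>>> arm_command(
  targets=[
    {"rot": [0, 0, -90], "offset": [-31.4, -46.5, 0], "gripper": 0},
    {"rot": [0, 0, -90], "offset": [-31.4, -46.5, 0], "gripper": 0},
    {"rot": [0, 0, -90], "offset": [-31.4, -46.5, 0], "gripper": 0},
    {"rot": [0, 0, -90], "offset": [-31.4, -46.5, 0], "gripper": 0},
    {"rot": [0, 0, -90], "offset": [-31.4, -46.5, 0], "gripper": 0},
    {"rot": [0, 0, -90], "offset": [-31.4, -46.5, 0], "gripper": 0},
    {"rot": [0, 0, -90], "offset": [-31.4, -46.5, 0], "gripper": 0},
    {"rot": [0, 0, -90], "offset": [-31.4, -46.5, 0], "gripper": 0},
  ],
)

```text
time_s: 1.0
position: [0.4642, -0.2349, 0.2923]
tcp_rot: [[0.999, 0.043, 0.0], [0.043, -0.999, -0.0], [0.0, 0.0, -1.0]]
force: [0.7, -0.9, 0.0]
opening: 1.0
```

```bash
cat >> h.py <<'E'
import json
from scipy.spatial.transform import Rotation as Ro
def log():
    s=bot.read_state(); open("log.jsonl","a").write(json.dumps([list(s["joint_positions"]),list(s["position"]),np.array(s["tcp_rot"]).tolist()])+"\n")
    print("t",round(s["time_s"],2),"q",s["joint_positions"].round(1),"p",s["position"].round(4),"F",s["force"].round(1),"op",round(s["opening"],3)); return s
def go(pos,R=None):
    s=bot.read_state(); R0=np.array(s["tcp_rot"]); R=R0 if R is None else R
    print("offset",((R0.T@(np.array(pos)-s["position"]))*100).round(2),"rot",np.degrees(Ro.from_matrix(R0.T@R).as_rotvec()).round(1))
def Rz(az,up=1,pitch=0):  # tool z at azimuth az, pitched down by pitch, jaw horizontal; up=+1: tool y up
    a,p=np.radians([az,pitch]); z=np.array([np.cos(a)*np.cos(p),np.sin(a)*np.cos(p),-np.sin(p)])
    x=np.array([-np.sin(a),np.cos(a),0])*up; return np.c_[x,np.cross(z,x),z]
E
python3 - <<'E'
from h import *
s=log(); print(np.round(s["tcp_rot"],3))
d=viewer.capture("top"); c=cast(d,[(411.6,240.6),(411,254.6),(360,238),(360,252.4)],.06); print(c.round(4))
E
```

```text
t 1.0 q [-39.2  22.2  97.    0.   60.8 -41.6] p [ 0.4642 -0.2349  0.2923] F [ 0.7 -0.9  0. ] op 1.0
[[ 0.999  0.043  0.   ]
 [ 0.043 -0.999 -0.   ]
 [ 0.     0.    -1.   ]]
[[ 0.4814 -0.2636  0.06  ]
 [ 0.4509 -0.2613  0.06  ]
 [ 0.4884 -0.1506  0.06  ]
 [ 0.457  -0.1498  0.06  ]]
```

```bash
python3 - <<'E'
from h import *
d=viewer.capture("wrist"); np.savez("w1.npz",**d); cv2.imwrite("pics/w1.png",d["frame"][:,:,::-1])
print(d["fx"],d["cx"],d["cy"])
E
```

```text
325.19226210127806 281.3590217155386 209.9836595721346
```

View pics/w1.png

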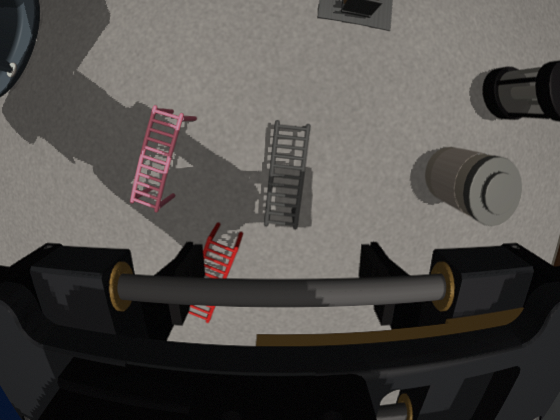

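>>> arm_command(
  targets=[
    {"rot": [0, 0, -24], "offset": [-2, -45, 0], "gripper": 0},
    {"rot": [0, 0, -24], "offset": [-2, -45, 0], "gripper": 0},
    {"rot": [0, 0, -24], "offset": [-2, -45, 0], "gripper": 0},
    {"rot": [0, 0, -24], "offset": [-2, -45, 0], "gripper": 0},
    {"rot": [0, 0, -24], "offset": [-2, -45, 0], "gripper": 0},
    {"rot": [0, 0, -24], "offset": [-2, -45, 0], "gripper": 0},
    {"rot": [0, 0, -24], "offset": [-2, -45, 0], "gripper": 0},
    {"rot": [0, 0, -24], "offset": [-2, -45, 0], "gripper": 0},
  ],
)

```text
time_s: 1.9
position: [0.4308, 0.1631, 0.2924]
tcp_rot: [[0.899, 0.439, 0.001], [0.439, -0.899, -0.0], [0.001, 0.001, -1.0]]
force: [2.1, -0.2, -0.3]
opening: 1.002
```

The wrist view shows the black riser's top between about (272,122)/(310,124) and (264,226)/(299,228), clear of the pink and red ones. I'll cast those corners and compute the tilt.

```bash
cat >> h.py <<'E'
def fish(d,px,z):
    px=np.atleast_2d(px).astype(float); R=d["view"][:3,:3]; c=-R.T@d["view"][:3,3]
    u=np.c_[(px[:,0]-d["cx"])/d["fx"],(px[:,1]-d["cy"])/d["fy"]]; t=np.linalg.norm(u,axis=1,keepdims=True)
    v=np.c_[u/t*np.sin(t),np.cos(t)]@R
    return c+v*((z-c[2])/v[:,2])[:,None]
E
python3 - <<'E'
from h import *
log(); d=dict(np.load("w1.npz")); c=fish(d,[(272,122),(310,124),(299,228),(264,226)],.06); print(c.round(4),c.mean(0).round(4))
go((0.40,0.40,0.38),Rz(-66.1,1)); go((0.40,0.40,0.38),Rz(-66.1,-1))
E
```

```text
t 1.9 q [  6.8  17.6 104.9  -0.   57.5 -19.2] p [0.4308 0.1631 0.2924] F [ 2.1 -0.2 -0.3] op 1.002
[[ 0.4534 -0.1561  0.06  ]
 [ 0.4911 -0.156   0.06  ]
 [ 0.4869 -0.2647  0.06  ]
 [ 0.4499 -0.2643  0.06  ]] [ 0.4703 -0.2103  0.06  ]
offset [  7.63 -22.64  -8.77] rot [-90.   -1.7   1.6]
offset [  7.63 -22.64  -8.77] rot [   2.4 -126.2 -126.3]
```

>>> arm_command(
  targets=[
    {"rot": [-90, 0, 0], "offset": [7.6, -22.6, -8.8], "gripper": 0},
    {"rot": [-90, 0, 0], "offset": [7.6, -22.6, -8.8], "gripper": 0},
    {"rot": [-90, 0, 0], "offset": [7.6, -22.6, -8.8], "gripper": 0},
    {"rot": [-90, 0, 0], "offset": [7.6, -22.6, -8.8], "gripper": 0},
    {"rot": [-90, 0, 0], "offset": [7.6, -22.6, -8.8], "gripper": 0},
  ],
)

```text
time_s: 2.4
position: [0.4016, 0.3845, 0.3762]
tcp_rot: [[0.898, 0.33, 0.289], [0.439, -0.676, -0.592], [-0.0, 0.659, -0.752]]
force: [2.0, -0.6, -1.8]
opening: 1.001
```

```bash
python3 - <<'E'
from h import *
log(); go((0.40,0.40,0.38),Rz(-66.1,1))
E
```

```text
t 2.4 q [ 47.2  28.4  81.  -37.9  88.5  28.4] p [0.4016 0.3845 0.3762] F [ 2.  -0.6 -1.8] op 1.001
offset [ 0.54 -0.85 -1.25] rot [-48.8  -2.    0.9]
```

```bash
cat > kin.py <<'E'
from h import *
from scipy.optimize import least_squares
def E(ax,a): return Ro.from_euler(ax,a,degrees=True).as_matrix()
def fk(q,k):
    h,L1,L2,lat,latw,d6=k
    R1=E('z',q[0]); R3=R1@E('y',q[1]+q[2]); R4=R3@E('z',q[3]); R5=R4@E('y',q[4]); R6=R5@E('z',q[5]+180)
    p=R1@[0,lat,h]+R1@E('y',q[1])@[0,0,L1]+R3@[0,0,L2]+R4@[0,latw,0]+R6[:,2]*d6
    return p,R6
def data():
    D=[json.loads(l) for l in open("log.jsonl")]
    return D+[[[-76.862,30.2667,82.138,0,67.688,-10.2285],[.24779888,-.57331069,.29150498],None]]
def fit():
    D=data(); r=least_squares(lambda k:np.concatenate([fk(q,k)[0]-p for q,p,_ in D]),[.3,.4,.4,.05,.05,.2])
    return r.x,np.abs(r.fun).max()
def ik(pos,R,k,q0):
    c=lambda q:np.concatenate([(fk(q,k)[0]-pos)*10,(fk(q,k)[1]-R).ravel()])
    lo=[-176,-43,12.5,-82,0,-163.5]; hi=[176,126,139.9,262,151.6,163.5]
    r=least_squares(c,np.clip(q0,np.add(lo,.1),np.add(hi,-.1)),bounds=(lo,hi)); return r.x.round(1),round(r.cost,5)
E
python3 - <<'E'
from kin import *
k,e=fit(); print(k.round(4),e)
for q,p,R in data():
    if R: print(np.abs(fk(q,k)[1]-R).max())
qs=[[47,28,81,-70,88,28],[30,28,81,90,88,100],[30,28,81,180,88,-100],[30,50,81,250,88,0]]
c=np.array([.4969,.2310,.0685]); z=Rz(-66.1)[:,2]
for n,p,az in [("pick",c-z*.065,-66.1),("pickhi",c-z*.065+[0,0,.2],-66.1),("place",np.array([.470,-.21,.0685])-Rz(-92)[:,2]*.065,-92)]:
  for up in (1,-1):
    for q in qs: 
        r=ik(p,Rz(az,up),k,q)
        if r[1]<1e-3: print(n,up,r)
E
```

```text
[ 0.0456  0.6771  0.2945  0.129  -0.0192  0.2351] 0.00841996300833292
5.134781488891349e-16
3.0227556568895864e-16
5.551115123125783e-16
pick 1 (array([ 42.1,  62. , 117.8, -71.8,  90.1,  89.8]), np.float64(0.0))
pick 1 (array([ 42.1,  62. , 117.8, -71.8,  90.1,  89.8]), np.float64(0.0))
pick -1 (array([ 42.1,  62. , 117.8, -71.8,  90.1, -90.2]), np.float64(0.0))
pickhi 1 (array([ 42.1,  44.6, 110.3, -73.4,  97.6,  66. ]), np.float64(0.0))
pickhi 1 (array([ 42.1,  44.6, 110.3, -73.4,  97.6,  66. ]), np.float64(0.0))
pickhi -1 (array([  42.1,   44.6,  110.3,  -73.4,   97.6, -114. ]), np.float64(0.0))
```

```bash
python3 - <<'E'
s=open("kin.py").read()
s=s.replace("h,L1,L2,lat,latw,d6=k","h,L1,L2,lat,a1,d6,e=k").replace("[0,lat,h]","[a1,lat,h]").replace("R3@[0,0,L2]+R4@[0,latw,0]","R3@[e,0,L2]").replace("[.3,.4,.4,.05,.05,.2]","[.3,.4,.4,.05,0,.2,0]")
s=s.replace("r=least_squares(c,","q0=np.array(q0,float)\n    r=least_squares(c,")
open("kin.py","w").write(s)
E
cat > t.py <<'E'
from kin import *
k,e=fit(); print(k.round(4),e)
qs=[[47,28,81,-70,88,28],[0,50,100,-80,88,0],[30,28,81,90,88,100],[30,28,81,180,88,-100],[30,50,81,250,88,0],[-40,50,81,250,88,0],[-40,50,81,100,88,0]]
c=np.array([.4969,.2310,.0685]); g=np.array([.470,-.21,.0685])
P=[("pickL",c,-66.1),("pickR",c,113.9),("placeL",g,-92),("placeR",g,88)]
for n,p,az in P:
  for dz in (0,.1):
    S=set()
    for up in (1,-1):
      for q in qs: 
        r=ik(p-Rz(az)[:,2]*.065+[0,0,dz],Rz(az,up),k,q)
        S.add((r[1]<1e-3,up)+tuple(r[0].round()) ) if r[1]<1e-3 else 0
    print(n,dz,[tuple(map(float,x[1:])) for x in S])
E
python3 t.py
```

```text
[0.2742 0.588  0.3917 0.111  0.     0.2358 0.1141] 5.477063217962375e-07
pickL 0 [(-1.0, 43.0, 70.0, 84.0, -72.0, 98.0, -114.0), (1.0, 43.0, 70.0, 84.0, -72.0, 98.0, 66.0)]
pickL 0.1 [(-1.0, 43.0, 61.0, 88.0, -73.0, 100.0, -120.0), (1.0, 43.0, 61.0, 88.0, -73.0, 100.0, 60.0)]
pickR 0 [(-1.0, -14.0, 70.0, 86.0, 54.0, 105.0, -70.0), (1.0, -14.0, 70.0, 86.0, 54.0, 105.0, 110.0)]
pickR 0.1 [(-1.0, -14.0, 60.0, 89.0, 56.0, 108.0, -65.0), (1.0, -14.0, 60.0, 89.0, 56.0, 108.0, 115.0)]
placeL 0 []
placeL 0.1 []
placeR 0 [(-1.0, -57.0, 72.0, 75.0, 40.0, 117.0, -70.0), (1.0, -57.0, 72.0, 75.0, 40.0, 117.0, 110.0)]
placeR 0.1 [(-1.0, -57.0, 62.0, 79.0, 42.0, 121.0, -66.0), (1.0, -57.0, 62.0, 79.0, 42.0, 121.0, 114.0)]
```

The six-axis model now fits all poses to under a micron. A horizontal flip doesn't work: the left-hand placing pose is beyond j4's range, and the right-hand one would hit the red riser. I'll use the sorter instead, with the tool pitched about 45° throughout. I'll check the inverse kinematics for that plan and move over the sorter for one close look.

```bash
cat > t2.py <<'E'
from kin import *
k,e=fit()
qs=[[0,40,100,0,60,0],[0,40,90,60,90,60],[0,40,90,-60,90,-60]]
def show(n,g,az,pit):
    # g = grasp point; TCP 51 mm behind
    for up in (1,-1):
        R=Rz(az,up,pit); B=min((ik(g-R[:,2]*.051,R,k,q) for q in qs),key=lambda r:r[1]); print(n,az,pit,up,B)
c=np.array([.4969,.2310,.068]); a=Rz(-66.1)[:,2]; so=np.array([.536,.024,.091]); r=np.array([.470,-.21,.068]); ra=Rz(-92)[:,2]
print("A=+y"); show("pick",c+a*.028,113.9,45); show("stand",so,-90,45); show("regrip",so,90,45); show("place",r-ra*.028,-92,45)
print("A=-y"); show("pick",c-a*.028,-66.1,45); show("stand",so,90,45); show("regrip",so,-90,45); show("place",r+ra*.028,88,45)
E
python3 t2.py; python3 - <<'E'
from h import *
log(); x=np.array([1.,0,0]); go((.53,-.02,.30),np.c_[x,[0,-1,0],[0,0,-1]])
E
```

```text
A=+y
pick 113.9 45 1 (array([ -8.9,  49.5,  95.2,  39.5,  69.2, 121.3]), np.float64(0.0))
pick 113.9 45 -1 (array([ -8.9,  49.5,  95.2,  39.5,  69.2, -58.7]), np.float64(0.0))
stand -90 45 1 (array([ 11.9,  46.9,  96.5, -52.1,  61.3,  48.3]), np.float64(0.0))
stand -90 45 -1 (array([  11.9,   46.9,   96.5,  -52.1,   61.3, -131.7]), np.float64(0.0))
regrip 90 45 1 (array([-29.8,  46.3,  99. ,  41.6,  67.6, 122.3]), np.float64(0.0))
regrip 90 45 -1 (array([-29.8,  46.3,  99. ,  41.6,  67.6, -57.7]), np.float64(0.0))
place -92 45 1 (array([-10.9,  46.8, 111.8, -77.4,  45.7,  59.7]), np.float64(0.0))
place -92 45 -1 (array([ -10.9,   46.8,  111.8,  -77.4,   45.7, -120.3]), np.float64(0.0))
A=-y
pick -66.1 45 1 (array([ 36.9,  49.7,  94.1, -51.6,  61.5,  49.1]), np.float64(0.0))
pick -66.1 45 -1 (array([  36.9,   49.7,   94.1,  -51.6,   61.5, -130.9]), np.float64(0.0))
stand 90 45 1 (array([-29.8,  46.3,  99. ,  41.6,  67.6, 122.3]), np.float64(0.0))
stand 90 45 -1 (array([-29.8,  46.3,  99. ,  41.6,  67.6, -57.7]), np.float64(0.0))
regrip -90 45 1 (array([ 11.9,  46.9,  96.5, -52.1,  61.3,  48.3]), np.float64(0.0))
regrip -90 45 -1 (array([  11.9,   46.9,   96.5,  -52.1,   61.3, -131.7]), np.float64(0.0))
place 88 45 1 (array([-53.7,  51.3,  87.9,  26.4,  80.1, 114.3]), np.float64(0.0))
place 88 45 -1 (array([-53.7,  51.3,  87.9,  26.4,  80.1, -65.7]), np.float64(0.0))
t 2.4 q [ 47.2  28.4  81.  -37.9  88.5  28.4] p [0.4016 0.3845 0.3762] F [ 2.  -0.6 -1.8] op 1.001
offset [-6.22 26.57 33.39] rot [40.5 -9.4 24.9]
```

>>> arm_command(
  targets=[
    {"rot": [40.5, -9.4, 24.9], "offset": [-6.2, 26.6, 33.4], "gripper": 0},
    {"rot": [40.5, -9.4, 24.9], "offset": [-6.2, 26.6, 33.4], "gripper": 0},
    {"rot": [40.5, -9.4, 24.9], "offset": [-6.2, 26.6, 33.4], "gripper": 0},
    {"rot": [40.5, -9.4, 24.9], "offset": [-6.2, 26.6, 33.4], "gripper": 0},
    {"rot": [40.5, -9.4, 24.9], "offset": [-6.2, 26.6, 33.4], "gripper": 0},
    {"rot": [40.5, -9.4, 24.9], "offset": [-6.2, 26.6, 33.4], "gripper": 0},
    {"rot": [40.5, -9.4, 24.9], "offset": [-6.2, 26.6, 33.4], "gripper": 0},
    {"rot": [40.5, -9.4, 24.9], "offset": [-6.2, 26.6, 33.4], "gripper": 0},
  ],
)

```text
time_s: 3.2
position: [0.5212, 0.0042, 0.3015]
tcp_rot: [[1.0, -0.003, -0.007], [-0.003, -1.0, 0.004], [-0.007, -0.004, -1.0]]
force: [0.2, -0.8, 0.1]
opening: 1.003
```

>>> arm_command(
  targets=[
    {"rot": [0, 0, 0], "offset": [0, 0, 0], "gripper": 0},
    {"rot": [0, 0, 0], "offset": [0, 0, 0], "gripper": 0},
  ],
)

```text
time_s: 3.4
position: [0.5209, 0.0061, 0.3012]
tcp_rot: [[1.0, -0.004, -0.009], [-0.004, -1.0, 0.004], [-0.009, -0.004, -1.0]]
force: [-1.1, 0.3, 0.9]
opening: 1.003
```

```bash
python3 - <<'E'
from h import *
s=log(); print(np.round(s["tcp_rot"],2).tolist())
d=viewer.capture("wrist"); np.savez("w2.npz",**d)
c=np.array([.536,.024,.05]); q=d["view"]@np.r_[c,1]; t=np.arctan2(np.hypot(q[0],q[1]),q[2]); u=d["fx"]*t*q[:2]/np.hypot(q[0],q[1])+[d["cx"],d["cy"]]
x,y=map(int,u.clip(75)); print(x-75,y-70)
cv2.imwrite("pics/w2.png",cv2.resize(d["frame"][max(y-70,0):y+70,max(x-75,0):x+75],None,fx=5,fy=4,interpolation=2)[:,:,::-1]) if 0 else cv2.imwrite("pics/w2.png",cv2.resize(d["frame"][max(y-70,0):y+70,max(x-75,0):x+75],None,fx=4,fy=4,interpolation=2)[:,:,::-1])
E
```

```text
t 3.4 q [-11.7  21.7  96.1   0.2  62.8 -11.6] p [0.5209 0.0061 0.3012] F [-1.1  0.3  0.9] op 1.003
[[1.0, -0.0, -0.01], [-0.0, -1.0, 0.0], [-0.01, -0.0, -1.0]]
223 102
```

View pics/w2.png

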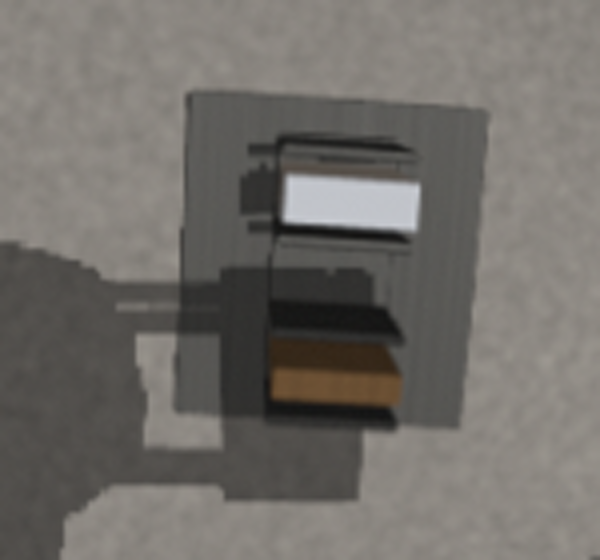

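The view shows the sorter with a white card in the +y slot, a brown card in the −y slot and the middle slot free. The plate corners are at crop pixels (188,92), (490,110), (462,428) and (176,410).

```bash
python3 - <<'E'
from h import *
d=dict(np.load("w2.npz")); o=np.array([223,102]); f=lambda L,z: fish(d,np.array(L)/4+o,z)
c=f([(188,92),(490,110),(462,428),(176,410)],.003); print(c.round(4),c.mean(0).round(4),np.linalg.norm(np.diff(c,axis=0),axis=1))
e1=c[1]-c[0]+c[2]-c[3]; e2=c[0]-c[3]+c[1]-c[2]; print("x az",np.degrees(np.arctan2(e1[1],e1[0])),"y az",np.degrees(np.arctan2(e2[1],e2[0])))
w=f([(277,240),(410,248),(403,346),(268,337)],.055); print("mid walls outer edges",w.round(4),w.mean(0))
t=viewer.capture("top"); m=cv2.inRange(t["frame"],(0,0,0),(1,1,1))
# project estimate to the top view as check
print(proj(t,c).round(1))
so=c.mean(0)
E
```

```text
[[ 0.5039  0.0746  0.003 ]
 [ 0.5946  0.07    0.003 ]
 [ 0.5889 -0.0294  0.003 ]
 [ 0.4991 -0.0234  0.003 ]] [0.5466 0.0229 0.003 ] [0.09088214 0.09955914 0.09004957]
x az -3.3498164356602773 y az 86.94706875348325
mid walls outer edges [[0.5291 0.0363 0.055 ]
 [0.5643 0.0343 0.055 ]
 [0.563  0.0079 0.055 ]
 [0.5268 0.0103 0.055 ]] [0.54578929 0.02218115 0.055     ]
[[258.2 233. ]
 [259.9 193.8]
 [302.8 195.8]
 [300.8 234.6]]
```

```bash
cat >> h.py <<'E'
C=np.array([.4969,.2310,.068]); CA=-66.1; S=np.array([.5462,.0225,.008]); SA=86.8; G=np.array([.470,-.210,.068]); GA=-92.
def tcp(g,R): return np.array(g)-R[:,2]*.051
E
python3 - <<'E'
from h import *
R=Rz(CA,1,45); a=Rz(CA)[:,2]; p=tcp(C-a*.028,R); print(p); go(p-R[:,2]*.10,R)
E
```

```text
[0.47094564 0.28956934 0.10406245]
offset [ -7.69 -34.53  12.91] rot [-44.7   9.8 -22.5]
```

>>> arm_command(
  targets=[
    {"rot": [-44.7, 9.8, -22.5], "offset": [-7.7, -34.5, 12.9], "gripper": 0},
    {"rot": [-44.7, 9.8, -22.5], "offset": [-7.7, -34.5, 12.9], "gripper": 0},
    {"rot": [-44.7, 9.8, -22.5], "offset": [-7.7, -34.5, 12.9], "gripper": 0},
    {"rot": [-44.7, 9.8, -22.5], "offset": [-7.7, -34.5, 12.9], "gripper": 0},
    {"rot": [-44.7, 9.8, -22.5], "offset": [-7.7, -34.5, 12.9], "gripper": 0},
    {"rot": [-44.7, 9.8, -22.5], "offset": [-7.7, -34.5, 12.9], "gripper": 0},
    {"rot": [-44.7, 9.8, -22.5], "offset": [-7.7, -34.5, 12.9], "gripper": 0},
    {"rot": [-44.7, 9.8, -22.5], "offset": [-7.7, -34.5, 12.9], "gripper": 0},
  ],
)

```text
time_s: 4.3
position: [0.4391, 0.359, 0.1727]
tcp_rot: [[0.911, 0.292, 0.293], [0.413, -0.644, -0.644], [0.0, 0.707, -0.707]]
force: [0.2, -0.5, -0.0]
opening: 0.998
```

>>> arm_command(
  targets=[
    {"rot": [0, 0, 0], "offset": [0, 0, 0], "gripper": 0},
    {"rot": [0, 0, 0], "offset": [0, 0, 0], "gripper": 0},
  ],
)

```text
time_s: 4.5
position: [0.4412, 0.3547, 0.1748]
tcp_rot: [[0.912, 0.288, 0.29], [0.409, -0.644, -0.646], [0.001, 0.708, -0.706]]
force: [0.0, -0.0, 0.1]
opening: 1.004
```

```bash
python3 - <<'E'
from h import *
log(); R=Rz(CA,1,45); a=Rz(CA)[:,2]; p=tcp(C-a*.028,R); go(p,R)
d=viewer.capture("wrist"); np.savez("w3.npz",**d); cv2.imwrite("pics/w3.png",d["frame"][:,:,::-1])
E
```

```text
t 4.5 q [ 43.5  44.6  88.7 -44.8  71.7  43.7] p [0.4412 0.3547 0.1748] F [ 0.  -0.   0.1] op 1.004
offset [ 0.04  0.04 10.07] rot [ 0.1 -0.2  0.2]
```

View pics/w3.png

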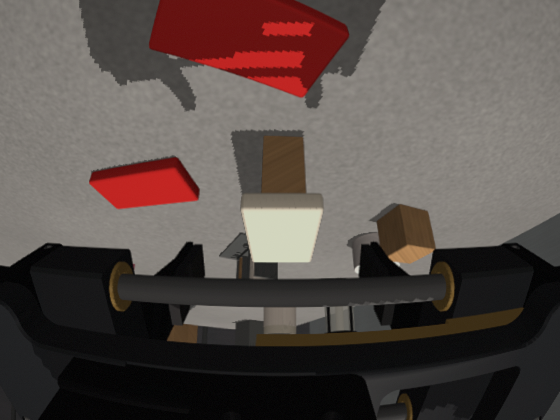

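The cassette sits square and centred between the jaws: near edge at row 208, columns 242–323. I'm descending and closing.

>>> arm_command(
  targets=[
    {"rot": [0, 0, 0], "offset": [0, 0, 5], "gripper": 0},
    {"rot": [0, 0, 0], "offset": [0, 0, 8], "gripper": 0},
    {"rot": [0, 0, 0], "offset": [0, 0, 10], "gripper": 0},
    {"rot": [0, 0, 0], "offset": [0, 0, 10.1], "gripper": 0},
    {"rot": [0, 0, 0], "offset": [0, 0, 10.1], "gripper": 0},
  ],
)

```text
time_s: 5.05
position: [0.4722, 0.2871, 0.1042]
tcp_rot: [[0.915, 0.284, 0.287], [0.404, -0.646, -0.647], [0.001, 0.708, -0.706]]
force: [-0.3, 0.9, 0.9]
opening: 0.998
```

>>> arm_command(
  targets=[
    {"rot": [0, 0, 0], "offset": [0, 0, 0], "gripper": 1},
    {"rot": [0, 0, 0], "offset": [0, 0, 0], "gripper": 1},
    {"rot": [0, 0, 0], "offset": [0, 0, 0], "gripper": 1},
    {"rot": [0, 0, 0], "offset": [0, 0, 0], "gripper": 1},
    {"rot": [0, 0, 0], "offset": [0, 0, 0], "gripper": 1},
    {"rot": [0, 0, 0], "offset": [0, 0, 0], "gripper": 1},
  ],
)

```text
time_s: 5.65
position: [0.4717, 0.2884, 0.1037]
tcp_rot: [[0.914, 0.286, 0.288], [0.406, -0.646, -0.647], [0.001, 0.708, -0.706]]
force: [-2.3, 2.5, 3.6]
opening: 0.692
```

```bash
python3 - <<'E'
from h import *
log(); d=dict(np.load("w3.npz")); print(fish(d,[(241,209),(323,209)],.076), C+[0,0,.008]-Rz(CA)[:,2]*.055)
R=Rz(CA,1,45); print(tcp(C-Rz(CA)[:,2]*.028,R))
E
```

```text
t 5.65 q [ 36.8  49.8  94.1 -51.9  61.4  49.3] p [0.4717 0.2884 0.1037] F [-2.3  2.5  3.6] op 0.692
[[0.44734082 0.26794725 0.076     ]
 [0.50011556 0.29159653 0.076     ]] [0.47461721 0.28128397 0.076     ]
[0.47094564 0.28956934 0.10406245]
```

```bash
cat >> h.py <<'E'
def frame(y,z): y,z=np.array(y,float),np.array(z,float); return np.c_[np.cross(y,z),y,z]
def az(a): return np.array([np.cos(np.radians(a)),np.sin(np.radians(a)),0])
def grip_save(pc,Rc,f):
    s=bot.read_state(); R=np.array(s["tcp_rot"]); np.savez(f,t=R.T@(pc-s["position"]),M=Rc.T@R)
def carry(pc,Rc,f):
    g=np.load(f); R=Rc@g["M"]; p=pc-R@g["t"]; print("tcp",p.round(4)); go(p,R); return p,R
U=np.array([0,0,1.])
E
python3 - <<'E'
from h import *
s=bot.read_state(); R=np.array(s["tcp_rot"]); j=R[:,0]  # pads align the cassette's x with the jaw axis
y=np.cross(U,j); y/=np.linalg.norm(y); a=az(CA); y*=np.sign(y@a)
pc=C-a*.0005; pc=pc+j*((np.array(s["position"])-pc)@j)   # centred between the jaws
print("az",np.degrees(np.arctan2(y[1],y[0])),pc)
grip_save(pc,frame(y,U),"g1.npz")
go(s["position"]+np.array([0,0,.10]))
E
```

```text
az -66.03318739542868 [0.49701781 0.23159955 0.06800048]
offset [ 0.01  7.08 -7.06] rot [0. 0. 0.]
```

>>> arm_command(
  targets=[
    {"rot": [0, 0, 0], "offset": [0, 1.4, -1.4], "gripper": 1},
    {"rot": [0, 0, 0], "offset": [0, 3.5, -3.5], "gripper": 1},
    {"rot": [0, 0, 0], "offset": [0, 5.6, -5.6], "gripper": 1},
    {"rot": [0, 0, 0], "offset": [0, 7.8, -7.8], "gripper": 1},
    {"rot": [0, 0, 0], "offset": [0, 8.5, -8.5], "gripper": 1},
  ],
)

```text
time_s: 6.15
position: [0.4724, 0.2887, 0.2258]
tcp_rot: [[0.914, 0.284, 0.291], [0.406, -0.648, -0.645], [0.005, 0.707, -0.707]]
force: [-0.5, 0.9, -2.2]
opening: 0.685
```

```bash
python3 - <<'E'
from h import *
log(); p,R=carry(S+[0,0,.055+.10],frame(-U,-az(SA)),"g1.npz"); print(R.round(2))
E
```

```text
t 6.15 q [ 36.8  38.4  92.4 -47.4  69.8  38.5] p [0.4724 0.2887 0.2258] F [-0.5  0.9 -2.2] op 0.685
tcp [ 0.5442 -0.0131  0.2252]
offset [-5.7  21.55 21.59] rot [88.  -0.4 30.2]
[[ 1.   -0.04  0.04]
 [-0.06 -0.71  0.71]
 [-0.   -0.71 -0.71]]
```

>>> arm_command(
  targets=[
    {"rot": [88, 0, 30], "offset": [-5.7, 21.5, 21.6], "gripper": 1},
    {"rot": [88, 0, 30], "offset": [-5.7, 21.5, 21.6], "gripper": 1},
    {"rot": [88, 0, 30], "offset": [-5.7, 21.5, 21.6], "gripper": 1},
    {"rot": [88, 0, 30], "offset": [-5.7, 21.5, 21.6], "gripper": 1},
    {"rot": [88, 0, 30], "offset": [-5.7, 21.5, 21.6], "gripper": 1},
    {"rot": [88, 0, 30], "offset": [-5.7, 21.5, 21.6], "gripper": 1},
    {"rot": [88, 0, 30], "offset": [-5.7, 21.5, 21.6], "gripper": 1},
    {"rot": [88, 0, 30], "offset": [-5.7, 21.5, 21.6], "gripper": 1},
  ],
)

```text
time_s: 6.95
position: [0.5456, -0.0191, 0.223]
tcp_rot: [[0.994, 0.098, 0.054], [0.078, -0.952, 0.296], [0.08, -0.29, -0.954]]
force: [-0.7, 0.1, -2.6]
opening: 0.689
```

```bash
python3 - <<'E'
from h import *
log(); carry(S+[0,0,.055+.10],frame(-U,-az(SA)),"g1.npz")
E
```

```text
t 6.95 q [-21.3  30.2  98.7  20.8  56.4 -38.9] p [ 0.5456 -0.0191  0.223 ] F [-0.7  0.1 -2.6] op 0.689
tcp [ 0.5442 -0.0131  0.2252]
offset [-0.08 -0.64 -0.04] rot [27.6  0.   9.1]
```

>>> arm_command(
  targets=[
    {"rot": [27.6, 0, 9.1], "offset": [-0.1, -0.6, 0], "gripper": 1},
    {"rot": [27.6, 0, 9.1], "offset": [-0.1, -0.6, 0], "gripper": 1},
    {"rot": [27.6, 0, 9.1], "offset": [-0.1, -0.6, 0], "gripper": 1},
    {"rot": [27.6, 0, 9.1], "offset": [-0.1, -0.6, 0], "gripper": 1},
    {"rot": [27.6, 0, 9.1], "offset": [-0.1, -0.6, 0], "gripper": 1},
    {"rot": [27.6, 0, 9.1], "offset": [-0.1, -0.6, 0], "gripper": 1},
    {"rot": [27.6, 0, 9.1], "offset": [-0.1, -0.6, 0], "gripper": 1},
  ],
)

```text
time_s: 7.65
position: [0.5414, -0.0074, 0.2247]
tcp_rot: [[0.999, -0.037, 0.031], [-0.048, -0.71, 0.702], [-0.004, -0.703, -0.711]]
force: [0.2, -0.1, -2.1]
opening: 0.686
```

```bash
python3 - <<'E'
from h import *
log(); carry(S+[0,0,.055+.10],frame(-U,-az(SA)),"g1.npz")
a=viewer.capture("side"); w=viewer.capture("wrist"); np.savez("s4.npz",**a)
u=proj(a,S+[0,0,.1])[0].astype(int); print(u)
A=cv2.resize(a["frame"][u[1]-50:u[1]+50,u[0]-50:u[0]+50],(400,400),interpolation=2)
B=cv2.resize(w["frame"],(400,300)); B=np.vstack([B,np.zeros((100,400,3),np.uint8)])
cv2.imwrite("pics/s4.png",np.hstack([A,B])[:,:,::-1])
# expected vertical edges of the cassette in the side crop
e=proj(a,[S+az(SA-90)*sx*.03+az(SA)*sy*.008+[0,0,z] for z in(.1,.21) for sx in(-1,1) for sy in(-1,1)]); print(((e-u+50)*4).round())
E
```

```text
t 7.65 q [-29.4  36.4  97.8  40.6  74.4 -48. ] p [ 0.5414 -0.0074  0.2247] F [ 0.2 -0.1 -2.1] op 0.686
tcp [ 0.5442 -0.0131  0.2252]
offset [ 0.3   0.36 -0.43] rot [0.2 0.5 0.2]
[285 204]
[[253. 205.]
 [244. 218.]
 [160. 186.]
 [151. 198.]
 [260.  40.]
 [251.  52.]
 [161.  22.]
 [151.  34.]]
```

View pics/s4.png

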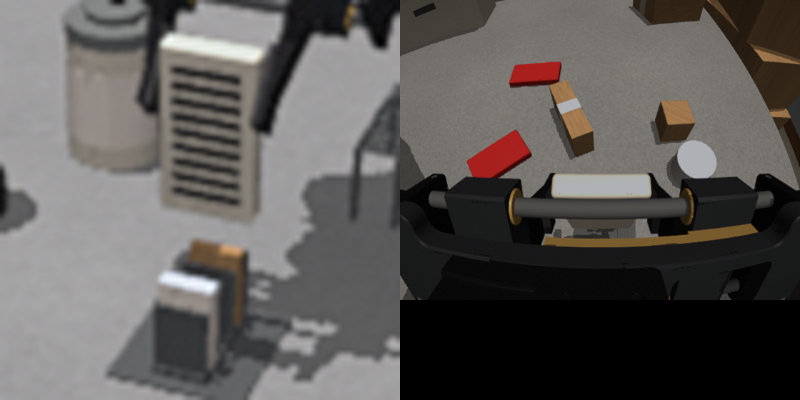

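The cassette hangs upright above the middle slot, vent face toward +y. I'm applying the small correction.

>>> arm_command(
  targets=[
    {"rot": [0.2, 0.5, 0.2], "offset": [0.3, 0.36, -0.43], "gripper": 1},
    {"rot": [0.2, 0.5, 0.2], "offset": [0.3, 0.36, -0.43], "gripper": 1},
    {"rot": [0.2, 0.5, 0.2], "offset": [0.3, 0.36, -0.43], "gripper": 1},
    {"rot": [0.2, 0.5, 0.2], "offset": [0.3, 0.36, -0.43], "gripper": 1},
  ],
)

```text
time_s: 8.15
position: [0.5443, -0.0137, 0.2254]
tcp_rot: [[0.998, -0.041, 0.041], [-0.058, -0.707, 0.705], [-0.0, -0.706, -0.708]]
force: [-0.0, 0.4, -1.2]
opening: 0.689
```

```bash
python3 - <<'E'
from h import *
log(); carry(S+[0,0,.055+.10],frame(-U,-az(SA)),"g1.npz"); carry(S+[0,0,.055+.052],frame(-U,-az(SA)),"g1.npz")
a=viewer.capture("side"); u=np.array([285,204])
pts=[S-az(SA-90)*.03+az(SA)*.008+[0,0,.1],S+az(SA-90)*.03+az(SA)*.008+[0,0,.1],S-az(SA-90)*.03+az(SA)*.008+[0,0,.21],S+az(SA-90)*.03+az(SA)*.008+[0,0,.21]]
A=a["frame"].copy()[u[1]-60:u[1]+40,u[0]-50:u[0]+50]; A=cv2.resize(A,(600,600),interpolation=2)
for p in (proj(a,pts)-u+[50,60])*6: cv2.circle(A,tuple(int(v) for v in p),4,(255,0,0),1)
# sorter middle-slot walls predicted at the top (z=.055)
for sx in(-1,1):
  for w in(-11,11): cv2.circle(A,tuple(int(v) for v in ((proj(a,S+az(SA-90)*sx*.018+az(SA)*w*.001+[0,0,.047])[0]-u+[50,60])*6)),4,(0,255,0),1)
cv2.imwrite("pics/s5.png",A[:,:,::-1])
E
```

```text
t 8.15 q [-29.9  36.6  97.4  40.9  74.7 -48.2] p [ 0.5443 -0.0137  0.2254] F [-0.   0.4 -1.2] op 0.689
tcp [ 0.5442 -0.0131  0.2252]
offset [-0.02 -0.02  0.05] rot [-0. -0. -0.]
tcp [ 0.5442 -0.0131  0.1772]
offset [-0.02  3.37  3.45] rot [-0. -0. -0.]
```

View pics/s5.png

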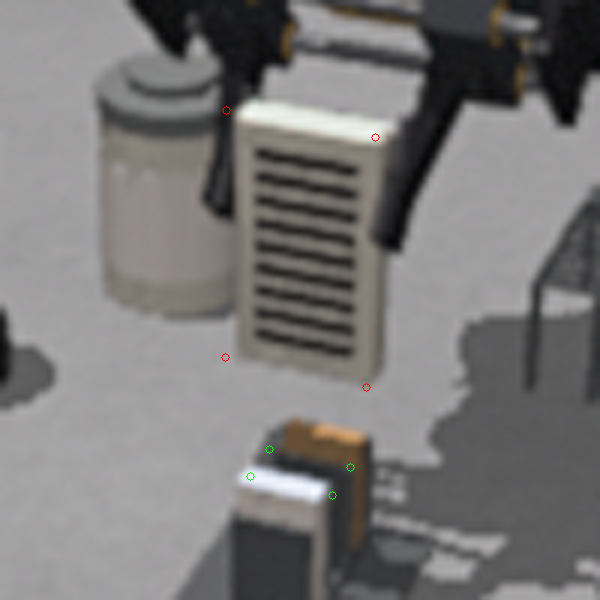

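```bash
python3 - <<'E'
from h import *
a=viewer.capture("side"); u=np.array([285,204])
for w in (24.5+4,24.5,24.5-4,-24.5):
  print(w,[((proj(a,S+az(SA-90)*sx*.017+az(SA)*w*.001+[0,0,.058])[0]-u+[50,60])*6).round().tolist() for sx in(-1,1)])
c=np.array([[.5039,.0746,.003],[.5946,.07,.003],[.5889,-.0294,.003],[.4991,-.0234,.003]])
print("plate pred in s4 crop",((proj(a,c)-u+50)*4).round().tolist())
E
```

```text
28.5 [[316.0, 495.0], [237.0, 477.0]]
24.5 [[319.0, 490.0], [240.0, 472.0]]
20.5 [[322.0, 485.0], [244.0, 467.0]]
-24.5 [[360.0, 428.0], [283.0, 412.0]]
plate pred in s4 crop [[240.0, 404.0], [101.0, 371.0], [161.0, 286.0], [289.0, 317.0]]
```

The white card in the side view lands within 1 px of its predicted place, so the sorter estimate holds. The cassette shows about 4 mm toward −x, which the open-ended slot allows. I'm lowering to just above the slot and checking again.

>>> arm_command(
  targets=[
    {"rot": [0, 0, 0], "offset": [0, 2, 2], "gripper": 1},
    {"rot": [0, 0, 0], "offset": [0, 3.2, 3.3], "gripper": 1},
    {"rot": [0, 0, 0], "offset": [0, 3.4, 3.5], "gripper": 1},
    {"rot": [0, 0, 0], "offset": [0, 3.4, 3.5], "gripper": 1},
    {"rot": [0, 0, 0], "offset": [0, 3.4, 3.5], "gripper": 1},
  ],
)

```text
time_s: 8.75
position: [0.5446, -0.013, 0.1769]
tcp_rot: [[0.998, -0.041, 0.041], [-0.058, -0.706, 0.706], [0.0, -0.707, -0.707]]
force: [0.2, -0.2, -1.6]
opening: 0.688
```

```bash
python3 - <<'E'
from h import *
log(); carry(S+[0,0,.055+.052],frame(-U,-az(SA)),"g1.npz"); carry(S+[0,0,.055+.002],frame(-U,-az(SA)),"g1.npz")
a=viewer.capture("side"); t=viewer.capture("top"); o=[]
for d,sz in((a,40),(t,30)):
  u=proj(d,S+[0,0,.08])[0].astype(int); o.append(cv2.resize(d["frame"][u[1]-sz:u[1]+sz,u[0]-sz:u[0]+sz],(400,400),interpolation=2)); print(u)
cv2.imwrite("pics/s6.png",np.hstack(o)[:,:,::-1])
E
```

```text
t 8.75 q [-29.9  41.2  98.6  42.2  70.4 -52.2] p [ 0.5446 -0.013   0.1769] F [ 0.2 -0.2 -1.6] op 0.688
tcp [ 0.5442 -0.0131  0.1772]
offset [-0.05 -0.01 -0.03] rot [-0. -0. -0.]
tcp [ 0.5442 -0.0131  0.1272]
offset [-0.05  3.52  3.5 ] rot [-0. -0. -0.]
[285 211]
[280 211]
```

View pics/s6.png

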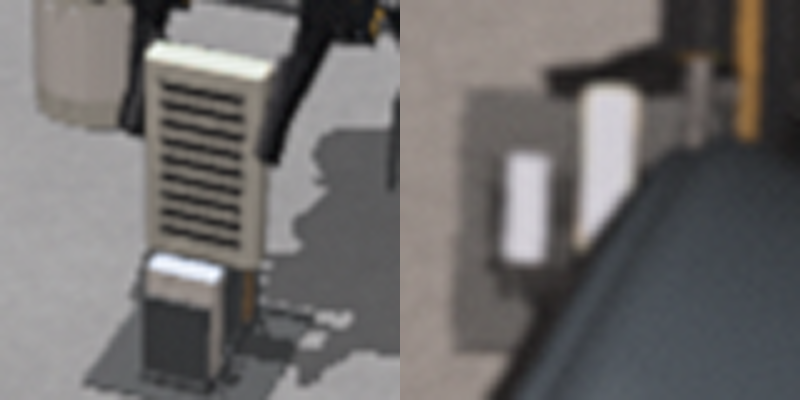

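```bash
python3 - <<'E'
from h import *
t=viewer.capture("top"); f=lambda x,y:((x-400)/6.667+250,y/6.667+181)
print("cassette top N edge",cast(t,[f(583,88),f(638,86),f(578,245)],.170).round(4))
e=S+az(SA-90)*.03; print("expected N edge", [ (e+az(SA)*w).round(4) for w in(.008,-.008)])
print("card",cast(t,[f(506,152),f(551,152),f(502,262),f(547,264)],.066).round(4)," expected",[(S+az(SA)*.0245+az(SA-90)*w).round(4) for w in(.017,-.017)])
E
```

```text
cassette top N edge [[0.5746 0.0283 0.17  ]
 [0.575  0.012  0.17  ]
 [0.5281 0.0303 0.17  ]]
expected N edge [array([0.5766, 0.0288, 0.008 ]), array([0.5757, 0.0128, 0.008 ])]
card [[0.5654 0.0544 0.066 ]
 [0.5652 0.0397 0.066 ]
 [0.5294 0.056  0.066 ]
 [0.5285 0.0414 0.066 ]]  expected [array([0.5645, 0.046 , 0.008 ]), array([0.5306, 0.0479, 0.008 ])]
```

Cassette and slot line up to about 1.5 mm, against 3 mm of clearance. I'm shifting 0.8 mm in +y and inserting gradually.

>>> arm_command(
  targets=[
    {"rot": [0, 0, 0], "offset": [0.1, -0.06, 0.06], "gripper": 1},
    {"rot": [0, 0, 0], "offset": [0.1, 0.4, 0.5], "gripper": 1},
    {"rot": [0, 0, 0], "offset": [0.1, 0.8, 0.9], "gripper": 1},
    {"rot": [0, 0, 0], "offset": [0.1, 1.2, 1.3], "gripper": 1},
    {"rot": [0, 0, 0], "offset": [0.1, 1.2, 1.3], "gripper": 1},
  ],
)

```text
time_s: 9.4
position: [0.545, -0.0122, 0.1578]
tcp_rot: [[0.998, -0.043, 0.039], [-0.058, -0.706, 0.706], [-0.002, -0.707, -0.707]]
force: [0.3, 0.2, -1.7]
opening: 0.69
```

>>> arm_command(
  targets=[
    {"rot": [0, 0, 0], "offset": [0, 0.6, 0.6], "gripper": 1},
    {"rot": [0, 0, 0], "offset": [0, 1.2, 1.2], "gripper": 1},
    {"rot": [0, 0, 0], "offset": [0, 1.8, 1.8], "gripper": 1},
    {"rot": [0, 0, 0], "offset": [0, 2.1, 2.1], "gripper": 1},
    {"rot": [0, 0, 0], "offset": [0, 2.15, 2.15], "gripper": 1},
    {"rot": [0, 0, 0], "offset": [0, 2.15, 2.15], "gripper": 1},
  ],
)

```text
time_s: 10.0
position: [0.5454, -0.0124, 0.1282]
tcp_rot: [[0.998, -0.042, 0.04], [-0.058, -0.706, 0.706], [-0.001, -0.707, -0.708]]
force: [-0.2, 0.3, -2.1]
opening: 0.682
```

>>> arm_command(
  targets=[
    {"rot": [0, 0, 0], "offset": [0, 0.15, 0.15], "gripper": 1},
    {"rot": [0, 0, 0], "offset": [0, 0.15, 0.15], "gripper": 1},
    {"rot": [0, 0, 0], "offset": [0, 0.15, 0.15], "gripper": 0},
    {"rot": [0, 0, 0], "offset": [0, 0.15, 0.15], "gripper": 0},
    {"rot": [0, 0, 0], "offset": [0, 0.15, 0.15], "gripper": 0},
    {"rot": [0, 0, 0], "offset": [0, 0.15, 0.15], "gripper": 0},
    {"rot": [0, 0, 0], "offset": [0, 0.15, 0.15], "gripper": 0},
  ],
)

```text
time_s: 10.7
position: [0.5454, -0.0124, 0.1264]
tcp_rot: [[0.998, -0.041, 0.041], [-0.058, -0.707, 0.705], [-0.0, -0.707, -0.708]]
force: [-0.2, -0.3, 0.6]
opening: 0.981
```

>>> arm_command(
  targets=[
    {"rot": [0, 0, 0], "offset": [0, 0, -2], "gripper": 0},
    {"rot": [0, 0, 0], "offset": [0, 0, -6], "gripper": 0},
    {"rot": [0, 0, 0], "offset": [0, 0, -10], "gripper": 0},
    {"rot": [0, 0, 0], "offset": [0, -3, -14], "gripper": 0},
    {"rot": [0, 0, 0], "offset": [0, -6, -17], "gripper": 0},
    {"rot": [0, 0, 0], "offset": [0, -6, -17], "gripper": 0},
  ],
)

```text
time_s: 11.3
position: [0.5428, -0.0913, 0.2943]
tcp_rot: [[0.998, -0.035, 0.048], [-0.059, -0.71, 0.702], [0.01, -0.703, -0.711]]
force: [0.5, -0.4, -0.9]
opening: 1.0
```

```bash
python3 - <<'E'
from h import *
log(); o=[]
for n,sz in(("side",40),("top",30)):
  d=viewer.capture(n); np.savez(n+"7.npz",**d); u=proj(d,S+[0,0,.08])[0].astype(int); o.append(cv2.resize(d["frame"][u[1]-sz:u[1]+sz,u[0]-sz:u[0]+sz],(400,400),interpolation=2)); print(u)
cv2.imwrite("pics/s7.png",np.hstack(o)[:,:,::-1])
E
```

```text
t 11.3 q [-36.6  32.3  90.8  36.4  86.  -45.8] p [ 0.5428 -0.0913  0.2943] F [ 0.5 -0.4 -0.9] op 1.0
[285 211]
[280 211]
```

View pics/s7.png

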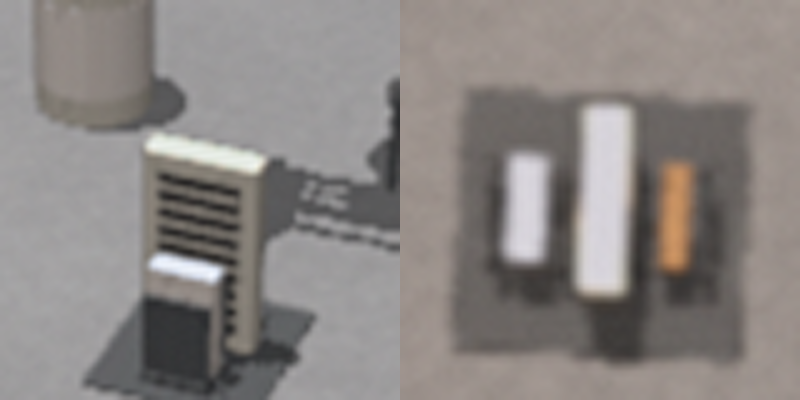

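The cassette stands in the middle slot, vent toward +y, with its top at crop (578–633, 103–297). I'm measuring its centre and lean.

```bash
python3 - <<'E'
from h import *
t=dict(np.load("top7.npz")); f=lambda x,y:((x-400)/6.667+250,y/6.667+181)
c=cast(t,[f(583,105),f(633,103),f(627,297),f(578,293)],.118); print(c.round(4),c.mean(0).round(4)); e=c[0]+c[1]-c[2]-c[3]; print("az width",np.degrees(np.arctan2(e[1],e[0])))
pl=cast(t,[f(467,88),f(752,100),f(743,360),f(452,352)],.003); print("plate",pl.mean(0).round(4))
m=t["frame"].min(2)[181:241,250:310]>120; print("white mask rect",rect(t,cv2.copyMakeBorder(np.where(np.arange(60)[None]>24,m,0).astype(np.uint8),181,179,250,250,0),.118))
a=dict(np.load("side7.npz")); u=np.array([285,211])
# side crop: vent-face edges, left top (147,152) left bottom hidden; right top (262,172), right bottom (258,350)
def ray(d,px):
    R=d["view"][:3,:3]; return -R.T@d["view"][:3,3], R.T@[(px[0]-d["cx"])/d["fx"],(px[1]-d["cy"])/d["fy"],1]
for nm,P in (("topR",S-az(SA-90)*.03+az(SA)*.008+[0,0,.11]),("botR",S-az(SA-90)*.03+az(SA)*.008),("topL",S+az(SA-90)*.03+az(SA)*.008+[0,0,.11])): print(nm,((proj(a,P)[0]-u+40)*5).round())
s=log(); R=Rz(SA+180,1,45); go(tcp(S+[0,0,.083],R)-R[:,2]*.12,R)
E
```

```text
[[0.5751 0.0287 0.118 ]
 [0.5755 0.0131 0.118 ]
 [0.515  0.0157 0.118 ]
 [0.5164 0.0309 0.118 ]] [0.5455 0.0221 0.118 ]
az width -2.3127295082198693
plate [0.5456 0.0227 0.003 ]
white mask rect (array([ 0.54629565, -0.00135688]), (122.94113159179688, 70.94129943847656), -0.6337966918945312)
topR [256. 170.]
botR [249. 357.]
topL [138. 145.]
t 11.4 q [-36.6  32.6  91.2  36.3  85.8 -45.9] p [ 0.5409 -0.0901  0.2898] F [-0.1 -0.3  0.1] op 1.0
offset [ -0.16 -11.07  22.  ] rot [-89.8  -0.1  -0.1]
```

>>> arm_command(
  targets=[
    {"rot": [-90, 0, 0], "offset": [-0.1, -11, 22], "gripper": 0},
    {"rot": [-90, 0, 0], "offset": [-0.1, -11, 22], "gripper": 0},
    {"rot": [-90, 0, 0], "offset": [-0.1, -11, 22], "gripper": 0},
    {"rot": [-90, 0, 0], "offset": [-0.1, -11, 22], "gripper": 0},
    {"rot": [-90, 0, 0], "offset": [-0.1, -11, 22], "gripper": 0},
    {"rot": [-90, 0, 0], "offset": [-0.1, -11, 22], "gripper": 0},
    {"rot": [-90, 0, 0], "offset": [-0.1, -11, 22], "gripper": 0},
    {"rot": [-90, 0, 0], "offset": [-0.1, -11, 22], "gripper": 0},
  ],
)

```text
time_s: 12.2
position: [0.5522, 0.1441, 0.2094]
tcp_rot: [[0.998, -0.049, -0.026], [-0.056, -0.921, -0.385], [-0.005, 0.386, -0.922]]
force: [-1.5, 0.1, -0.1]
opening: 0.998
```

>>> arm_command(
  targets=[
    {"rot": [-24, 0, 0], "offset": [0, 0, 0], "gripper": 0},
    {"rot": [-24, 0, 0], "offset": [0, 0, 0], "gripper": 0},
    {"rot": [-24, 0, 0], "offset": [0, 0, 0], "gripper": 0},
    {"rot": [-24, 0, 0], "offset": [0, 0, 0], "gripper": 0},
    {"rot": [-24, 0, 0], "offset": [0, 0, 0], "gripper": 0},
  ],
)

```text
time_s: 12.7
position: [0.5525, 0.1432, 0.209]
tcp_rot: [[0.998, -0.035, -0.046], [-0.057, -0.691, -0.721], [-0.007, 0.722, -0.691]]
force: [0.1, -0.1, -0.1]
opening: 0.996
```

```bash
python3 - <<'E'
from h import *
s=log(); R=Rz(SA+180,1,45); p=tcp(np.array([.5458,.0223,.091]),R); go(p-R[:,2]*.12,R); go(p,R)
E
```

```text
t 12.7 q [ 19.2  42.8  85.7 -43.   77.8  41.9] p [0.5525 0.1432 0.209 ] F [ 0.1 -0.1 -0.1] op 0.996
offset [ 0.01  0.22 -0.18] rot [1.3 0.3 0.2]
offset [ 0.08 -0.04 11.81] rot [1.3 0.3 0.2]
```

>>> arm_command(
  targets=[
    {"rot": [1.3, 0.3, 0.2], "offset": [0, 0.1, 4], "gripper": 0},
    {"rot": [1.3, 0.3, 0.2], "offset": [0.1, 0, 8], "gripper": 0},
    {"rot": [1.3, 0.3, 0.2], "offset": [0.1, 0, 10.5], "gripper": 0},
    {"rot": [1.3, 0.3, 0.2], "offset": [0.1, 0, 11.8], "gripper": 0},
    {"rot": [1.3, 0.3, 0.2], "offset": [0.1, 0, 11.8], "gripper": 0},
    {"rot": [1.3, 0.3, 0.2], "offset": [0.1, 0, 11.8], "gripper": 0},
  ],
)

```text
time_s: 13.3
position: [0.5498, 0.0578, 0.1303]
tcp_rot: [[0.998, -0.045, -0.037], [-0.058, -0.706, -0.705], [0.005, 0.706, -0.708]]
force: [-0.0, 0.2, 0.5]
opening: 1.002
```

>>> arm_command(
  targets=[
    {"rot": [0, 0, 0], "offset": [0, 0, 0], "gripper": 1},
    {"rot": [0, 0, 0], "offset": [0, 0, 0], "gripper": 1},
    {"rot": [0, 0, 0], "offset": [0, 0, 0], "gripper": 1},
    {"rot": [0, 0, 0], "offset": [0, 0, 0], "gripper": 1},
    {"rot": [0, 0, 0], "offset": [0, 0, 0], "gripper": 1},
    {"rot": [0, 0, 0], "offset": [0, 0, 0], "gripper": 1},
  ],
)

```text
time_s: 13.9
position: [0.5493, 0.0581, 0.1298]
tcp_rot: [[0.998, -0.043, -0.037], [-0.057, -0.706, -0.706], [0.004, 0.707, -0.707]]
force: [0.1, 0.5, 2.4]
opening: 0.682
```

```bash
python3 - <<'E'
from h import *
s=log(); R=np.array(s["tcp_rot"]); j=R[:,0]; print(R.round(3))
pc=np.array([.5458,.0223,.063]); pc=pc+j*((s["position"]-pc)@j)
z=np.cross(j,-U)*1.0; z/=np.linalg.norm(z); z*=np.sign(z@-az(SA))  # back faces -y
# same cassette frame as g1: y_c was the end now pointing down
grip_save(pc,frame(-U,z),"g2.npz"); print(pc)
go(s["position"]+np.array([0,0,.13]))
E
```

```text
t 13.9 q [ 11.3  47.4  93.5 -49.7  64.   47.5] p [0.5493 0.0581 0.1298] F [0.1 0.5 2.4] op 0.682
[[ 0.998 -0.043 -0.037]
 [-0.057 -0.706 -0.706]
 [ 0.004  0.707 -0.707]]
[0.54753687 0.02220123 0.06300689]
offset [ 0.05  9.19 -9.19] rot [0. 0. 0.]
```

Gripped at an opening of 59–60 mm. Lifting straight up.

>>> arm_command(
  targets=[
    {"rot": [0, 0, 0], "offset": [0, 1, -1], "gripper": 1},
    {"rot": [0, 0, 0], "offset": [0, 3, -3], "gripper": 1},
    {"rot": [0, 0, 0], "offset": [0, 5.5, -5.5], "gripper": 1},
    {"rot": [0, 0, 0], "offset": [0, 8, -8], "gripper": 1},
    {"rot": [0, 0, 0], "offset": [0, 9.5, -9.5], "gripper": 1},
    {"rot": [0, 0, 0], "offset": [0, 9.5, -9.5], "gripper": 1},
  ],
)

```text
time_s: 14.5
position: [0.5499, 0.058, 0.2675]
tcp_rot: [[0.998, -0.048, -0.033], [-0.057, -0.707, -0.705], [0.011, 0.706, -0.708]]
force: [0.6, 0.8, -2.1]
opening: 0.682
```

```bash
python3 - <<'E'
from h import *
# place: back down (z_c=-U); y_c end (down) goes to +? tool must end pointing +y
s=log()
for y in (az(GA),-az(GA)):
    p,R=carry(G+[0,0,.10],frame(y,-U),"g2.npz"); print(R.round(2))
E
```

```text
t 14.5 q [ 11.3  35.1  90.4 -45.4  74.1  35.7] p [0.5499 0.058  0.2675] F [ 0.6  0.8 -2.1] op 0.682
tcp [ 0.4726 -0.1433  0.2039]
offset [-6.63 10.11 18.95] rot [5.000e-01 1.000e-01 1.788e+02]
[[-1.    0.03 -0.03]
 [ 0.04  0.71 -0.71]
 [-0.   -0.71 -0.71]]
tcp [ 0.4674 -0.2767  0.2039]
offset [-6.39 19.57 28.38] rot [89.9 -0.7 -1.2]
[[ 1.   -0.03  0.03]
 [-0.04 -0.71  0.71]
 [-0.   -0.71 -0.71]]
```

>>> arm_command(
  targets=[
    {"rot": [90, -0.7, -1.2], "offset": [-6.4, 19.6, 28.4], "gripper": 1},
    {"rot": [90, -0.7, -1.2], "offset": [-6.4, 19.6, 28.4], "gripper": 1},
    {"rot": [90, -0.7, -1.2], "offset": [-6.4, 19.6, 28.4], "gripper": 1},
    {"rot": [90, -0.7, -1.2], "offset": [-6.4, 19.6, 28.4], "gripper": 1},
    {"rot": [90, -0.7, -1.2], "offset": [-6.4, 19.6, 28.4], "gripper": 1},
    {"rot": [90, -0.7, -1.2], "offset": [-6.4, 19.6, 28.4], "gripper": 1},
    {"rot": [90, -0.7, -1.2], "offset": [-6.4, 19.6, 28.4], "gripper": 1},
    {"rot": [90, -0.7, -1.2], "offset": [-6.4, 19.6, 28.4], "gripper": 1},
  ],
)

```text
time_s: 15.3
position: [0.4644, -0.2798, 0.2006]
tcp_rot: [[0.999, -0.048, -0.001], [-0.045, -0.949, 0.311], [-0.016, -0.31, -0.95]]
force: [0.3, 0.1, -3.7]
opening: 0.687
```

>>> arm_command(
  targets=[
    {"rot": [22, 0, 0], "offset": [0, 0, 0], "gripper": 1},
    {"rot": [22, 0, 0], "offset": [0, 0, 0], "gripper": 1},
    {"rot": [22, 0, 0], "offset": [0, 0, 0], "gripper": 1},
    {"rot": [22, 0, 0], "offset": [0, 0, 0], "gripper": 1},
  ],
)

```text
time_s: 15.7
position: [0.4645, -0.2789, 0.1986]
tcp_rot: [[0.999, -0.05, 0.014], [-0.047, -0.766, 0.641], [-0.021, -0.641, -0.767]]
force: [-0.0, -0.1, -2.1]
opening: 0.686
```

```bash
python3 - <<'E'
from h import *
s=log(); carry(G+[0,0,.10],frame(-az(GA),-U),"g2.npz")
E
```

```text
t 15.7 q [-53.1  41.4  87.7  23.4  84.7 -59.4] p [ 0.4645 -0.2789  0.1986] F [-0.  -0.1 -2.1] op 0.686
tcp [ 0.4674 -0.2767  0.2039]
offset [ 0.27 -0.53 -0.27] rot [ 5.1  0.6 -1.2]
```

>>> arm_command(
  targets=[
    {"rot": [5.1, 0.6, -1.2], "offset": [0.3, -0.5, -0.3], "gripper": 1},
    {"rot": [5.1, 0.6, -1.2], "offset": [0.3, -0.5, -0.3], "gripper": 1},
    {"rot": [5.1, 0.6, -1.2], "offset": [0.3, -0.5, -0.3], "gripper": 1},
    {"rot": [5.1, 0.6, -1.2], "offset": [0.3, -0.5, -0.3], "gripper": 1},
  ],
)

```text
time_s: 16.1
position: [0.4688, -0.2748, 0.2069]
tcp_rot: [[0.999, -0.022, 0.027], [-0.035, -0.71, 0.704], [0.004, -0.704, -0.71]]
force: [-1.0, 0.2, -2.8]
opening: 0.688
```

```bash
python3 - <<'E'
from h import *
s=log(); carry(G+[0,0,.10],frame(-az(GA),-U),"g2.npz"); carry(G+[0,0,.012],frame(-az(GA),-U),"g2.npz")
o=[]
for n,sz in(("side",70),("top",45)):
  d=viewer.capture(n); np.savez(n+"8.npz",**d); u=proj(d,G+[0,0,.06])[0].astype(int); o.append(cv2.resize(d["frame"][u[1]-sz:u[1]+sz,u[0]-sz:u[0]+sz],(400,400),interpolation=2)); print(u)
cv2.imwrite("pics/s8.png",np.hstack(o)[:,:,::-1])
E
```

```text
t 16.1 q [-53.6  42.3  86.6  26.   89.  -61.3] p [ 0.4688 -0.2748  0.2069] F [-1.   0.2 -2.8] op 0.688
tcp [ 0.4674 -0.2767  0.2039]
offset [-0.14  0.35  0.08] rot [0.2 0.  0.3]
tcp [ 0.4674 -0.2767  0.1159]
offset [-0.17  6.54  6.32] rot [0.2 0.  0.3]
[336 161]
[394 245]
```

View pics/s8.png

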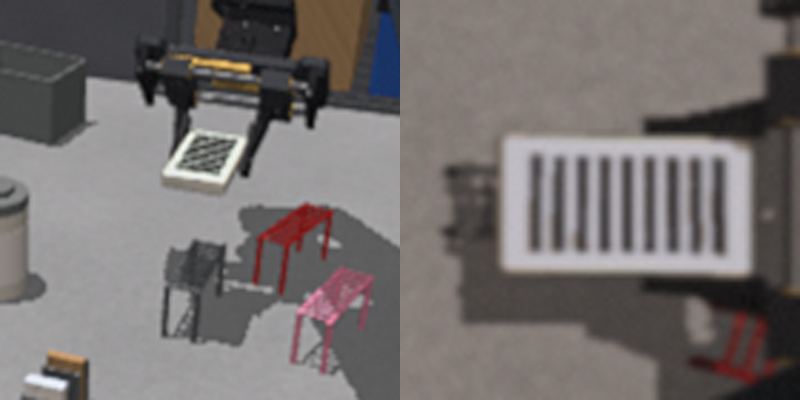

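The vent face with nine slots is up and the cassette is level. I'm checking its centre in the top view before lowering.

```bash
python3 - <<'E'
from h import *
t=dict(np.load("top8.npz")); f=lambda x,y:((x-400)/4.444+349,y/4.444+200)
c=cast(t,[f(502,135),f(751,141),f(751,275),f(502,271)],.179); print(c.round(4),c.mean(0).round(4),np.linalg.norm(np.diff(c,axis=0),axis=1)); e=c[1]+c[2]-c[0]-c[3]; print("az",np.degrees(np.arctan2(e[1],e[0])))
s=bot.read_state(); g=np.load("g2.npz"); print("model centre",np.array(s["tcp_rot"])@g["t"]+s["position"])
# riser in the first top picture, rails: masked dark pixels
im=cv2.imread("pics/top0.png"); print(cv2.resize(im[235:260,355:415].max(2),(60,25))[::2,::2])
E
```

```text
[[ 0.5006 -0.1552  0.179 ]
 [ 0.4967 -0.2647  0.179 ]
 [ 0.4381 -0.2627  0.179 ]
 [ 0.4412 -0.1537  0.179 ]] [ 0.4691 -0.2091  0.179 ] [0.109558   0.05858329 0.10904805]
az -91.85752150057147
model centre [ 0.4714094  -0.20838891  0.17095465]
[[117 122 116 115 113 112 118 118 119 119 118 119 122 116 119 120 120 120
  121 119 118 120 121 117 119 119 121 120 119 118]
 [115 117  84  70  72  74  82  85  85  85  88  90  95  96  92 101 109 111
  112 112 110 111 112 111 113 120 120 119 120 120]
 [114 112  71  49  65  75  82  76  80  73  80  72  76  71  69  68  67  75
   69  71  70  70  69  74  72  78  81  82  92 115]
 [117 114  92  66  67  89  92  91 106  81 103  79  94  91  93  97  79 104
   79 103  85  95  94  72  53  58  64  64  94 117]
 [117 117  98  69  69  64  72  71  73  65  66  65  69  66  73  77  67  80
   67  78  72  77  76  83  69  73 100  82 112 118]
 [119 117 113  79  75  71  88  79  98  67  82  76  86  86  72  87  71  98
   73  76  65  73  75  69  71  70  93  85 116 119]
 [120 113 110  75  70  68  91  74  96  68  87  79  93  88  91  97  83 112
   82 107  80  88  97  90  96  83 112  86 114 120]
 [113 113 109  74  67  76  91  72  94  69  86  77  90  86  92 100  94 107
   78 112  83  97  99  91  97  82 113  82 112 113]
 [116 103  64  50  66  80  76  66  71  63  67  65  73  73  86  93  93  97
   72 103  84 111  98  97  99  81 112  82 114 123]
 [119 112  78  62  85  86  83  75  69  73  71  73  70  70  66  73  66  72
   67  72  69  77  72  72  65  69  74  64  99 120]
 [117 116  81  71  79  83  82  76  84  91  85  91  89  99  87  96  77  99
   78  96  78 104  94  78  61  75  76  81 100 119]
 [116 119 106  86  79  81  80  84  86  81  82  80  68  68  69  68  70  81
   71  79  68  82  77  79  72  94 115 121 117 120]
 [118 117 116 118 119 120 120 123 122 119 119 120 108 107 107 107 109 106
  108 108 106  85  81  82  81  86 113 121 121 122]]
```

Model and camera agree to about 2 mm. I'm using riser centre (0.4703, −0.2085) and descending.

```bash
python3 - <<'E'
from h import *
G[:]=[.4703,-.2085,.068]
s=log(); carry(G+[0,0,.006],frame(-az(GA),-U),"g2.npz")
E
```

```text
t 16.2 q [-53.6  42.3  86.5  26.1  89.1 -61.3] p [ 0.4689 -0.275   0.2071] F [ 0.2 -0.4 -2. ] op 0.685
tcp [ 0.4677 -0.2752  0.1099]
offset [-0.16  6.87  6.88] rot [ 0.2 -0.   0.3]
```

>>> arm_command(
  targets=[
    {"rot": [0.2, 0, 0.3], "offset": [-0.1, 2.5, 2.5], "gripper": 1},
    {"rot": [0.2, 0, 0.3], "offset": [-0.15, 5, 5], "gripper": 1},
    {"rot": [0.2, 0, 0.3], "offset": [-0.15, 6.4, 6.4], "gripper": 1},
    {"rot": [0.2, 0, 0.3], "offset": [-0.15, 6.85, 6.85], "gripper": 1},
    {"rot": [0.2, 0, 0.3], "offset": [-0.15, 6.85, 6.85], "gripper": 1},
    {"rot": [0.2, 0, 0.3], "offset": [-0.15, 6.85, 6.85], "gripper": 1},
  ],
)

```text
time_s: 16.8
position: [0.4682, -0.276, 0.1109]
tcp_rot: [[0.999, -0.026, 0.029], [-0.039, -0.706, 0.707], [0.002, -0.707, -0.707]]
force: [0.7, -0.5, -1.6]
opening: 0.687
```

```bash
python3 - <<'E'
from h import *
G[:]=[.4703,-.2085,.068]
s=log(); carry(G+[0,0,.0005],frame(-az(GA),-U),"g2.npz")
d=viewer.capture("side"); u=proj(d,G)[0].astype(int); cv2.imwrite("pics/s9.png",cv2.resize(d["frame"][u[1]-45:u[1]+45,u[0]-60:u[0]+60],(800,600),interpolation=2)[:,:,::-1])
E
```

```text
t 16.8 q [-53.8  50.7  87.7  26.5  80.7 -65.4] p [ 0.4682 -0.276   0.1109] F [ 0.7 -0.5 -1.6] op 0.687
tcp [ 0.4677 -0.2752  0.1044]
offset [-0.06  0.41  0.51] rot [-0.  -0.1  0.1]
```

View pics/s9.png

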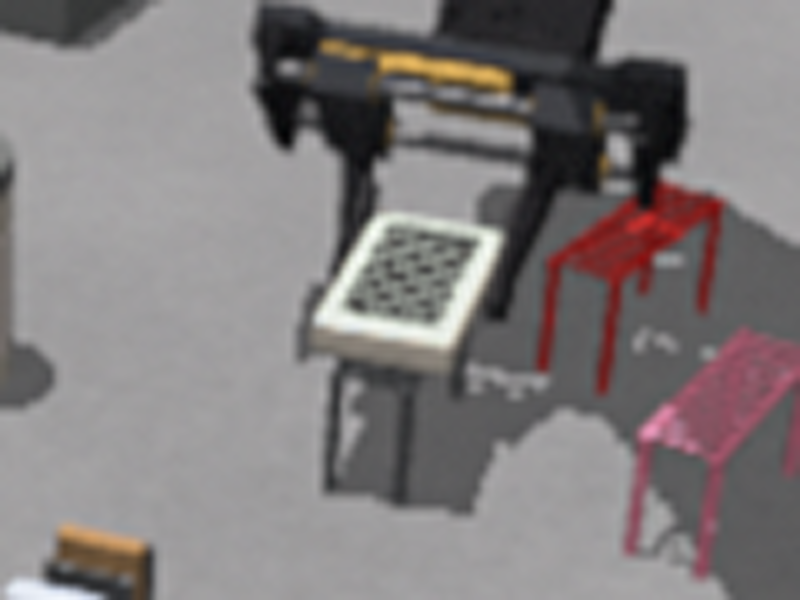

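The cassette is a few millimetres above the riser, well aligned and clear of the red riser. Lowering slowly.

>>> arm_command(
  targets=[
    {"rot": [0, 0, 0], "offset": [-0.05, 0.1, 0.2], "gripper": 1},
    {"rot": [0, 0, 0], "offset": [-0.05, 0.2, 0.3], "gripper": 1},
    {"rot": [0, 0, 0], "offset": [-0.05, 0.3, 0.4], "gripper": 1},
    {"rot": [0, 0, 0], "offset": [-0.05, 0.35, 0.45], "gripper": 1},
    {"rot": [0, 0, 0], "offset": [-0.05, 0.35, 0.45], "gripper": 1},
  ],
)

```text
time_s: 17.35
position: [0.4673, -0.275, 0.1043]
tcp_rot: [[0.999, -0.027, 0.028], [-0.039, -0.706, 0.708], [0.001, -0.708, -0.706]]
force: [0.5, 1.1, -1.2]
opening: 0.688
```

>>> arm_command(
  targets=[
    {"rot": [0, 0, 0], "offset": [0, 0.05, 0.05], "gripper": 1},
    {"rot": [0, 0, 0], "offset": [0, 0.1, 0.1], "gripper": 1},
    {"rot": [0, 0, 0], "offset": [0, 0.1, 0.1], "gripper": 1},
  ],
)

```text
time_s: 17.65
position: [0.4673, -0.2751, 0.1031]
tcp_rot: [[0.999, -0.027, 0.028], [-0.039, -0.705, 0.708], [0.001, -0.708, -0.706]]
force: [-0.1, -0.9, -0.3]
opening: 0.682
```

>>> arm_command(
  targets=[
    {"rot": [0, 0, 0], "offset": [0, 0.05, 0.05], "gripper": 1},
    {"rot": [0, 0, 0], "offset": [0, 0.05, 0.05], "gripper": 1},
    {"rot": [0, 0, 0], "offset": [0, 0.05, 0.05], "gripper": 1},
  ],
)

```text
time_s: 17.95
position: [0.4673, -0.2751, 0.1031]
tcp_rot: [[0.999, -0.027, 0.029], [-0.039, -0.705, 0.708], [0.001, -0.709, -0.705]]
force: [-0.9, -1.3, 6.2]
opening: 0.691
```

Contact: +6 N, and z has stopped falling. Releasing, then backing out along the tool.

>>> arm_command(
  targets=[
    {"rot": [0, 0, 0], "offset": [0, -0.04, -0.04], "gripper": 1},
    {"rot": [0, 0, 0], "offset": [0, -0.04, -0.04], "gripper": 0},
    {"rot": [0, 0, 0], "offset": [0, -0.04, -0.04], "gripper": 0},
    {"rot": [0, 0, 0], "offset": [0, -0.04, -0.04], "gripper": 0},
    {"rot": [0, 0, 0], "offset": [0, -0.04, -0.04], "gripper": 0},
    {"rot": [0, 0, 0], "offset": [0, -0.04, -0.04], "gripper": 0},
  ],
)

```text
time_s: 18.55
position: [0.4673, -0.2749, 0.1026]
tcp_rot: [[0.999, -0.027, 0.028], [-0.039, -0.705, 0.708], [0.001, -0.708, -0.706]]
force: [-0.3, 0.2, 0.4]
opening: 0.982
```

>>> arm_command(
  targets=[
    {"rot": [0, 0, 0], "offset": [0, 0, -2], "gripper": 0},
    {"rot": [0, 0, 0], "offset": [0, 0, -5], "gripper": 0},
    {"rot": [0, 0, 0], "offset": [0, 0, -9], "gripper": 0},
    {"rot": [0, 0, 0], "offset": [0, -3, -13], "gripper": 0},
    {"rot": [0, 0, 0], "offset": [0, -6, -16], "gripper": 0},
    {"rot": [0, 0, 0], "offset": [0, -6, -16], "gripper": 0},
    {"rot": [0, 0, 0], "offset": [0, -6, -16], "gripper": 0},
  ],
)

```text
time_s: 19.25
position: [0.4644, -0.3461, 0.259]
tcp_rot: [[0.999, -0.027, 0.029], [-0.039, -0.707, 0.706], [0.002, -0.706, -0.708]]
force: [-0.6, -0.3, -0.1]
opening: 0.997
```

```bash
python3 - <<'E'
from h import *
s=log(); o=[]
for n,sz in(("side",45),("top",35)):
  d=viewer.capture(n); np.savez(n+"9.npz",**d); u=proj(d,G)[0].astype(int); o.append(cv2.resize(d["frame"][u[1]-sz:u[1]+sz,u[0]-sz:u[0]+sz],(400,400),interpolation=2)); print(u)
cv2.imwrite("pics/s10.png",np.hstack(o)[:,:,::-1])
t=d["frame"].astype(int); a=cv2.imread("pics/top0.png")[:,:,::-1].astype(int)
D=np.abs(t-a).max(2)>40
for n,(x,y) in dict(lantern=(325,113),canister=(383,147),tin=(235,150),bulb=(199,156)).items(): print(n,"changed px",D[y-20:y+20,x-20:x+20].sum())
E
```

```text
t 19.25 q [-57.5  41.5  77.3  24.2  99.6 -59.6] p [ 0.4644 -0.3461  0.259 ] F [-0.6 -0.3 -0.1] op 0.997
[334 180]
[388 246]
lantern changed px 0
canister changed px 0
tin changed px 0
bulb changed px 0
```

I've used all the picture views, so I'm checking the placing numerically.

```bash
python3 - <<'E'
from h import *
t=dict(np.load("top9.npz")); m=np.zeros((420,560),bool); m[215:280,345:435]=(t["frame"].min(2)>125)[215:280,345:435]
m=cv2.morphologyEx(m.astype(np.uint8),3,np.ones((7,7))); r=rect(t,m,.076); print("cassette top view",r)
# bias of the top camera vs the arm model, -2.3,-0.7 mm; riser in the same view
print("dark slot px inside:",(t["frame"].max(2)[235:258,365:410]<90).sum())
ys,xs=np.nonzero(m); print("px box",xs.min(),xs.max(),ys.min(),ys.max())
# riser's feet/ends still seen left of the cassette in the first top picture: rail end columns
im=cv2.imread("pics/top0.png").max(2)
print("rail row profile 240-243 R end",im[240:243,404:418].mean(0).round(),"row 252-255",im[252:255,404:418].mean(0).round())
a=dict(np.load("side9.npz")); mm=(a["frame"].min(2)>140); b=np.zeros_like(mm); b[140:215,295:375]=mm[140:215,295:375]
cs,_=cv2.findContours(cv2.morphologyEx(b.astype(np.uint8),3,np.ones((5,5))),0,2); c=max(cs,key=cv2.contourArea)
print("side quad",cv2.boxPoints(cv2.minAreaRect(c)).round(1).tolist(), cv2.approxPolyDP(c,4,True)[:,0].tolist())
k=np.array([G+az(GA)*sy*.055+az(GA+90)*sx*.03+[0,0,.008] for sx,sy in((1,1),(1,-1),(-1,-1),(-1,1))]); print("flat pred",proj(a,k).round(1).tolist())
E
```

```text
cassette top view (array([ 0.47009271, -0.2081349 ]), (108.15421295166016, 60.31161880493164), 88.61054229736328)
dark slot px inside: 138
px box 363 413 232 260
rail row profile 240-243 R end [ 59.  61.  70.  72.  70.  68.  79.  95. 110. 116. 119. 121. 118. 118.] row 252-255 [ 66.  71.  77.  79.  72.  68.  79. 100. 114. 119. 120. 118. 117. 119.]
side quad [[295.0, 140.0], [374.0, 140.0], [374.0, 214.0], [295.0, 214.0]] [[295, 140], [295, 214], [374, 212], [374, 189], [363, 192], [368, 181], [355, 183], [349, 178], [357, 171], [357, 155], [374, 154], [374, 140]]
flat pred [[329.5, 168.4], [319.7, 185.1], [340.9, 189.0], [349.3, 171.8]]
```

```bash
python3 - <<'E'
from h import *
a=dict(np.load("side9.npz")); mm=(a["frame"].min(2)>195).astype(np.uint8); b=np.zeros_like(mm); b[150:205,305:365]=mm[150:205,305:365]
cs,_=cv2.findContours(cv2.morphologyEx(b,3,np.ones((7,7))),0,2); c=max(cs,key=cv2.contourArea); print(cv2.contourArea(c),cv2.approxPolyDP(c,3,True)[:,0].tolist())
from rig import ticket
ok=cv2.contourArea(c)>150
if ok:
    P=cast(a,c[:,0],.076)[:,:2]; print(cv2.minAreaRect((P*1000).astype(np.float32)))
log()
E
```

```text
89.5 [[331, 169], [321, 185], [341, 188], [348, 173], [340, 186], [330, 186], [327, 177]]
t 19.35 q [-57.5  41.7  77.4  24.2  99.6 -59.6] p [ 0.464  -0.3451  0.2571] F [-0.7 -0.6 -0.1] op 1.001
```

The top-face corners in the side view match the flat prediction within about 1.5 px. Handing in.

```bash
python3 -c "
from rig import ticket; print(ticket.hand_in())"
```

```text
the job is handed in; nothing more can be done
None
```

The cassette is lying vent side up and flat on the black riser. It has been released, the arm is backed well clear, and the job was handed in at about 19.4 s. I lifted it off the carton, stood it in the sorter's middle slot, regripped from the other side, turned it over and laid it down.

**Last checks:**
- **Vent side:** the nine slots were seen facing up just before I lowered it. In the top view after release I only counted dark slot pixels.
- **Flatness:** after release, the top-face corners in the side view matched a flat cassette within about 1.5 px.
- **Position:** the top view puts the cassette at (0.470, −0.208), turned about half a degree from the riser's long axis.
- **Bystanders:** the lantern, canister, tin and bulb box showed no changed pixels against the first picture.
- **Forces:** readings at the end of each move stayed at about 6 N or less.

**Where checks disagreed or failed:**
- **Riser centre:** the wrist and top views put it at y = −0.210 and about −0.206. I aimed between them, so centring is good to about 2 mm.
- **Camera against arm:** the side camera placed the hanging cassette about 4 mm off the arm model in x. The top camera showed only about 2 mm, and it did not affect the result.
- **Final picture:** the picture limit was reached, so I checked the final placing only by measurement, not by eye. Two automatic masks (one of the sorter, one in the side view) came out wrong, and I discarded them.

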